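# Key on the examination lamp's power unit

### The job

Switch on the examination lamp's power unit: lift the flat-bladed key (the one with the flat rectangular bow) straight up out of its dock, push it all the way down into the slot of the brass lock on the grey unit, then turn it clockwise (seen from above) as far as it goes. Leave the key standing in the lock, and leave the round-headed pin key in its own dock.

Things in the scene. Friction and masses are not known exactly. Their poses are not given: they have to be found in the camera images.
- blade_key_bow (a point): Flat-bladed key, standing blade down in a fixed aluminium dock (60 x 60 mm, 36 tall). Point: centre of its black flat bow, 38 mm wide (x), 12 thick (y, pinch here), 44 tall (z up). Bow's underside rests on the dock, later on the lock's face. Steel blade 28 mm long below it, 18 wide (x), 8 thick (y), the last 12 mm tapering to 8 x 3. Same either way round (half turn about z). About 70 g.
- lock_slot (a point): Centre of the slot's mouth in the brass drum's top face, 90 mm above the table; the drum (44 mm, in a 52 mm steel collar) stands 30 mm proud of the fixed grey unit (200 x 220 mm). Slot 24 mm long (x), 13 wide (y), 30 deep, z up; the axes turn with the drum. Key fully in: its bow's centre is 22 mm above this point. Loose fit: the key turns up to 0.3 rad (17 degrees) before the drum follows.
- lock (a joint): Angle of the lock's drum, rad: grows as it is turned clockwise seen from above, from a start between 0 and 0.25 to a hard stop at 1.2 (the lamp is on there). Light friction, about 0.06 N m; no spring, it stays where it is left.
- pin_key_head (a point): Bystander: the round-headed pin key, standing in its own fixed aluminium dock (same 60 x 60 x 36 mm block). Point: the centre of its black round head, 36 mm across and 30 mm tall, on a 10 mm round pin; z axis up. It stays where it is.

How it is judged:
By the outcome, as a careful person would: the job done as asked, in the order asked, and still so for the second after the job is handed in, with the robot touching nothing.
It also fails if it takes over 45 s, if anything falls off the work surface, if the arm or the gripper's body presses on something with over 40 N, if the wrist force passes 120 N, or if a joint passes its speed limit or range.

### The arm

A 7-joint arm with a two-finger parallel gripper is mounted at the origin on the work surface. World frame = base frame: x ahead of the robot, y to its left, z up, the work surface at z = 0. Lengths are in m, angles in rad, forces in N, time in s.
With the tool pointing down it reaches from about 0.35 to 0.9 m from the base axis. Payload 8.1 kg.
Tool frame: the origin (TCP) lies between the finger pads; the fingertips stand r.finger_overhang ahead of it and the grasp point (between the pads) lies 11 mm behind it (r.finger_overhang is the distance from the TCP to the fingertips, in m); z points along the fingers, y is the direction in which the jaws open and shut (so a half turn about z gives the same grasp; the last joint's range is limited). The gripper opens to 92 mm and grips with 3 to 60 N. Pads are 19 mm wide; open, the fingers measure 130 mm over their backs; the gripper's body (75 mm by 190 mm) begins 47 mm behind the grasp point.
Start: joints at [-1.343, 0.434, 0.025, 1.573, -0.012, 1.134, -0.075], TCP at [0.203, 0.591, 0.235] pointing down, gripper open.
Joint ranges: [-2.62, 2.62], [-0.44, 2.09], [-1.27, 1.32], [0.08, 2.57], [-1.32, 4.46], [0.12, 2], [-2.74, 2.74]. Speed limits (rad/s): [2.22, 2.22, 3.01, 3.01, 3.14, 3.14, 3.14].

### API

Orientations are given as a unit quaternion [x, y, z, w].
In Python, from bench import r gives the robot as it stands.
- The arm moves only by the tool arm_command, never from a script. Its arguments are lists of equal length, an entry for each row: "twist": the turn, a rotation vector about the tool's x, y, z in degrees, a list of three; "offset": the shift along the tool's x, y, z in m, a list of three; "jaw": the opening in per cent of the stroke, from 0 (shut) to 100 (fully open). In form: {"twist": [[wx, wy, wz], ...], "offset": [[dx, dy, dz], ...], "jaw": [jaw, ...]}. A call has 1 to 20 rows; each row shifts and turns the commanded pose from where the row before left it, along the tool's axes as they then stand; what a row does not reach is not made up. A row lasts 1/10 s, in which the tool goes at most 50 mm and 8.59 degrees, less where a joint would pass 70% of its speed; a pose out of reach is approached as far as the arm can. A call with a gripper value outside its range is refused whole. The fingers move at their own pace and stop on an object; the grip force is fixed at half the most. Time passes only in rows, so rows that do not move let the fingers close. It gives the time, the measured TCP pose, the force and the opening at its end, in the units of the state.
- r.observe(): the state, without advancing time (a new reading comes with each control period).
- r.capture(name): name is "scene" or "top"; returns (picture, depth): 400x640x3 uint8, blue, green, red; 400x640 float32, m along the optical axis (not along the pixel's ray), 0 where there is no reading.
- r.calibration(name): a dict with "intrinsics" (3x3 intrinsics, pixels), "pose" (4x4, takes a point from camera to world coordinates). Camera axes: x right, y down, z forward; pixel columns grow to the right and rows downward; lengths in m; the calibration is good to about 2 mm. A picture is of the moment at which its call begins. calibration takes no time and is no camera call.
- r.finish_job(): hands the job in, once; it reports no verdict.
The state is a dict: "t": time; "qpos": joint angles; "qd": joint speeds; "tau": joint torques, N m; "eef_pos": TCP position; "orientation": TCP orientation; "force": force on the tool from outside, world axes, zero at the start; "wrist_torque": the same for the moment, N m; "width": opening from 0.0 (shut) to 1.0 (fully open).
Only numpy, scipy, OpenCV 4.12 (cv2) and the standard library are available. Lean on these libraries where they do the work, as an engineer would, in place of code of your own. Each camera call takes 0.05 s, during which the arm holds its last target.

## Working session

There is one attempt and no reset: what is moved stays moved. The work goes in short steps, Python scripts to look and compute and a tool call to move; the robot and the scene stay as the last step left them, time stands still between calls to the robot, and variables do not carry over. Pictures are saved under pics/ and viewed, and the job is handed in when it is done.

Besides the shell and the picture viewer there is one more tool, called as a command line: name --argument value ..., lists and objects as JSON in quotes. arm_command: Moves the arm, as the interface text tells. Its arguments: {"type":"object","properties":{"twist":{"type":"array"},"offset":{"type":"array"},"jaw":{"type":"array"}},"required":["twist","offset","jaw"]}

```bash
mkdir -p pics; ls
python3 - <<'E'
from bench import r
import cv2,numpy as np
s=r.observe();print(s['t'],s['eef_pos'],s['orientation'],s['width'],r.finger_overhang)
for n in("scene","top"):
    im,d=r.capture(n);cv2.imwrite(f"pics/{n}0.png",im);np.savez(f"{n}0.npz",im=im,d=d);c=r.calibration(n);print(n,c["intrinsics"],np.round(c["pose"],4),(d>0).mean())
E
```

```text
pics
0.0 [0.20286121 0.59062932 0.2339299 ] [ 1.64654623e-01  9.86350962e-01 -7.94183920e-04 -6.12226939e-05] 0.9958531574733496 0.008
scene [[475.69600474   0.         321.75703793]
 [  0.         475.69600474 197.1458987 ]
 [  0.           0.           1.        ]] [[-0.7639  0.4369 -0.475   0.8684]
 [ 0.6453  0.5254 -0.5545  0.4728]
 [ 0.0072 -0.7301 -0.6833  0.6247]
 [ 0.      0.      0.      1.    ]] 0.9960703125
top [[418.59608418   0.         318.05977024]
 [  0.         418.59608418 197.31627623]
 [  0.           0.           1.        ]] [[ 0.0219 -0.9933  0.1136  0.3993]
 [-0.9996 -0.024  -0.017   0.0731]
 [ 0.0197 -0.1132 -0.9934  0.9836]
 [ 0.      0.      0.      1.    ]] 0.99608984375
```

View pics/scene0.png

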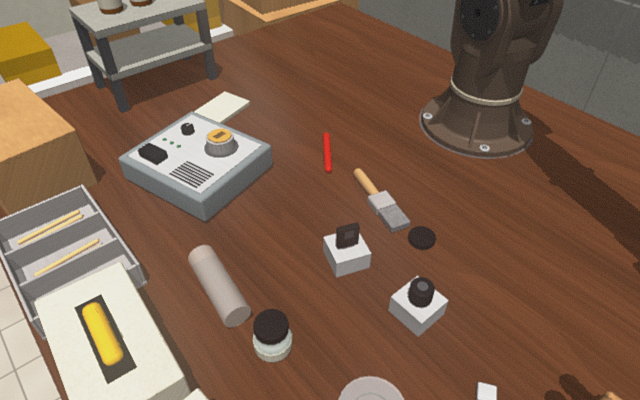

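View pics/top0.png

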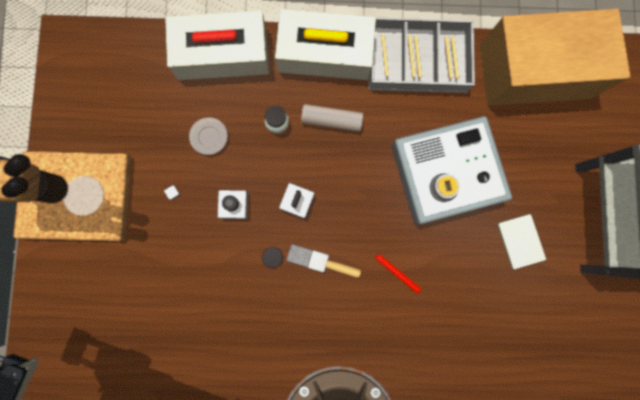

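The scene view shows the flat key at (347,236), the pin key at (421,292) and the lock at (219,140). In the top view they are at (297,199), (232,203) and (447,186). Next I'll zoom in and measure.

```bash
cat > h.py <<'E'
import numpy as np,cv2
from bench import r
def pts(n,d):
    c=r.calibration(n);K=np.array(c["intrinsics"]);P=np.array(c["pose"])
    v,u=np.mgrid[0:400,0:640]
    p=np.stack([(u-K[0,2])/K[0,0]*d,(v-K[1,2])/K[1,1]*d,d],-1)
    return p@P[:3,:3].T+P[:3,3]
def ray(n,u,v,z):
    c=r.calibration(n);K=np.array(c["intrinsics"]);P=np.array(c["pose"])
    q=P[:3,:3]@np.array([(u-K[0,2])/K[0,0],(v-K[1,2])/K[1,1],1]);o=P[:3,3]
    return o+q*(z-o[2])/q[2]
E
python3 - <<'E'
from h import *
rows=[]
for n,bs in(("top",[(297,199),(447,186)]),("scene",[(347,240),(219,140)])):
    z=np.load(n+"0.npz");im=z["im"];p=pts(n,z["d"])
    row=[]
    for i,(u,v) in enumerate(bs):
        c=im[v-24:v+24,u-32:u+32];row.append(cv2.resize(c,None,fx=6,fy=6,interpolation=cv2.INTER_CUBIC))
        sub=p[v-24:v+24,u-32:u+32].reshape(-1,3);col=c.reshape(-1,3).astype(int)
        print(n,i,"zhist",np.histogram(sub[:,2],bins=np.arange(0,.13,.01))[0])
        if i==0:
            m=(sub[:,2]>.065)&(sub[:,2]<.1)
        else:
            m=(sub[:,2]>.082)&(sub[:,2]<.1)
        q=sub[m];print(m.sum(),q.mean(0),q.min(0),q.max(0))
        if len(q)>3:
            xy=q[:,:2]-q[:,:2].mean(0);w,V=np.linalg.eigh(xy.T@xy/len(xy));print("axis deg",np.degrees(np.arctan2(V[1,1],V[0,1])),np.sqrt(w))
    rows.append(np.hstack(row))
cv2.imwrite("pics/crop0.png",np.vstack(rows))
E
```

```text
top 0 zhist [1637   11   11  554   29    5    6   41   58    0    0    0]
103 [0.49937049 0.10499694 0.07967001] [0.48119124 0.09486714 0.06521563] [0.51806363 0.1160313  0.08464648]
axis deg 160.36106109656018 [0.0036757  0.01096473]
top 1 zhist [   2    0    0    0    0  296 2267   50  223  217    0    0]
427 [ 0.53306381 -0.22193808  0.08982708] [ 0.50748868 -0.24847934  0.08209665] [ 0.56021342 -0.19694376  0.09536312]
axis deg 130.35188445555949 [0.01382878 0.01411909]
scene 0 zhist [178  73 126 749  97  95  93 192   7   0   0   0]
247 [0.50390123 0.10981018 0.07463937] [0.48396518 0.09795248 0.06515022] [0.52087225 0.11962772 0.0812619 ]
axis deg 159.26475324722267 [0.00332624 0.01103022]
scene 1 zhist [  97   66    0    0    0 1311  663  177  390   14    0    0]
376 [ 0.53706285 -0.21696441  0.0869856 ] [ 0.50742909 -0.24710119  0.08209361] [ 0.56121313 -0.19391123  0.09093122]
axis deg 81.62202929980815 [0.01351528 0.01369917]
```

View pics/crop0.png

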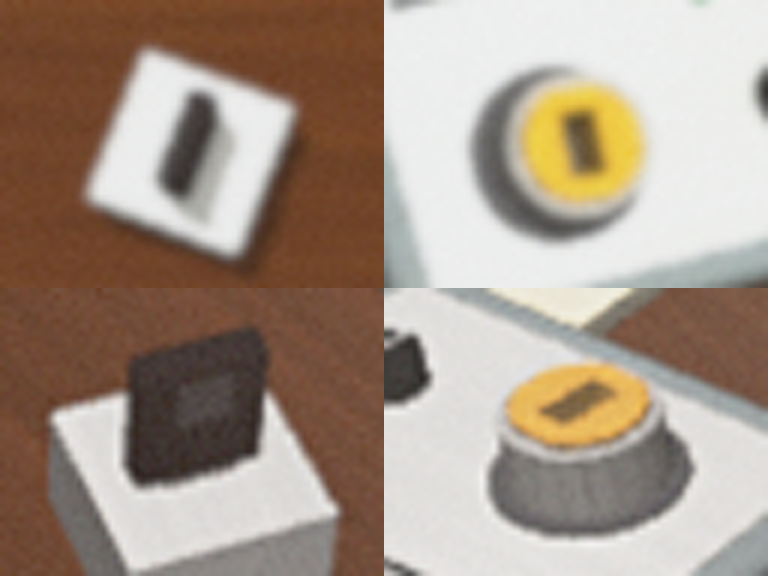

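```bash
cat > meas.py <<'E'
from h import *
import sys
def lock(n,im,uv):
    u,v=uv;h=cv2.cvtColor(im,cv2.COLOR_BGR2HSV)
    m=cv2.inRange(h,(15,110,120),(35,255,255));w=np.zeros_like(m);w[v-28:v+28,u-32:u+32]=255;m&=w
    cs,_=cv2.findContours(m,cv2.RETR_EXTERNAL,cv2.CHAIN_APPROX_NONE);c=max(cs,key=cv2.contourArea)
    P=np.array([ray(n,*p,.09) for p in c[:,0].astype(float)])[:,:2]
    e=cv2.fitEllipse((P*1e4).astype(np.float32));print(n,"drum",np.array(e[0])/1e4,np.array(e[1])/1e4)
    hull=np.zeros_like(m);cv2.fillPoly(hull,[cv2.convexHull(c)],255);hull=cv2.erode(hull,np.ones((5,5)))
    g=cv2.cvtColor(im,cv2.COLOR_BGR2GRAY).astype(float);br=np.median(g[(m>0)]);dk=g[hull>0].min()
    wt=np.clip((br-g)/(br-dk)-.12,0,1)*(hull>0)
    vs,us=np.nonzero(wt>0);W=wt[vs,us];Q=np.array([ray(n,a,b,.09) for a,b in zip(us,vs)])[:,:2]
    c0=(Q*W[:,None]).sum(0)/W.sum();D=Q-c0;C=(D*W[:,None]).T@D/W.sum();l,V=np.linalg.eigh(C)
    print(n,"slot",c0,"deg",np.degrees(np.arctan2(V[1,1],V[0,1]))%180,"size",np.sqrt(12*l))
def key(n,im,uv,d):
    u,v=uv;p=pts(n,d);m=np.zeros((400,640),bool);m[v-35:v+35,u-35:u+35]=1
    g=cv2.cvtColor(im,cv2.COLOR_BGR2HSV)
    a=(g[...,1]<60)&(g[...,2]>90)&m&(p[...,2]>.031)&(p[...,2]<.041)
    vs,us=np.nonzero(a);Q=np.array([ray(n,x,y,.036) for x,y in zip(us,vs)])[:,:2]
    R=cv2.minAreaRect((Q*1e3).astype(np.float32));print(n,"dock",R,"median z",np.median(p[a][:,2]))
    b=m&(p[...,2]>.06)&(p[...,2]<.1)&(g[...,2]<110)
    vs,us=np.nonzero(b);print(n,"key px",us.mean(),vs.mean())
    if n=="top":
        Q=np.array([ray(n,x,y,.08) for x,y in zip(us,vs)])[:,:2];R=cv2.minAreaRect((Q*1e3).astype(np.float32));print("keytop",Q.mean(0),R)
if __name__=="__main__":
  for n,k,l in(("top",(297,199),(447,186)),("scene",(347,250),(219,140))):
    z=np.load(n+"0.npz");key(n,z["im"],k,z["d"]);lock(n,z["im"],l)
  # pin
  print("pin",ray("top",231,203,.066),ray("scene",421,285,.066))
E
python3 meas.py
```

```text
top dock ((500.05780029296875, 105.18222045898438), (60.212459564208984, 60.183406829833984), 70.20223999023438) median z 0.03703166981905126
top key px 296.1219512195122 199.14634146341464
keytop [0.49750597 0.10511764] ((497.7063293457031, 105.00057983398438), (11.299941062927246, 35.627830505371094), 69.93998718261719)
top drum [ 0.53415371 -0.22228484] [0.03890822 0.04136843]
top slot [ 0.53479382 -0.22295338] deg 12.932248600814944 size [0.01185123 0.02251038]
scene dock ((503.58221435546875, 109.93551635742188), (62.33918762207031, 62.602699279785156), 67.62159729003906) median z 0.03449448468678762
scene key px 347.1979166666667 230.85069444444446
scene drum [ 0.53543599 -0.21901313] [0.03987466 0.04234064]
scene slot [ 0.53498309 -0.22043424] deg 10.580179044277685 size [0.0120998  0.02248936]
pin [0.48707298 0.24810708 0.066     ] [0.48958442 0.25188084 0.066     ]
```

arm_command --twist '[[0,0,0],[0,0,0],[0,0,0],[0,0,0],[0,0,0],[0,0,0],[0,0,0],[0,0,0],[0,0,0],[0,0,0],[0,0,0],[0,0,0],[0,0,0],[0,0,0],[0,0,0],[0,0,0],[0,0,0.8],[0,0,0]]' --offset '[[-0.015,-0.0123,0],[-0.025,-0.0205,0],[-0.028,-0.023,0],[-0.028,-0.023,0],[-0.028,-0.023,0],[-0.028,-0.023,0],[-0.028,-0.023,0],[-0.028,-0.023,0],[-0.028,-0.023,0],[-0.028,-0.023,0],[-0.028,-0.023,0],[-0.028,-0.023,0],[-0.028,-0.023,0],[-0.028,-0.023,0],[-0.028,-0.023,0],[-0.025,-0.0205,0],[-0.01,-0.0083,0],[0,0,0]]' --jaw '[100,100,100,100,100,100,100,100,100,100,100,100,100,100,100,100,100,100]'

```text
t: 1.9
eef_pos: [0.5016, 0.1057, 0.2345]
orientation: [0.174, 0.985, -0.0, -0.0]
force: [0.3, 0.3, 0.2]
width: 1.0
```

arm_command --twist '[[0,0,0],[0,0,0],[0,0,0],[0,0,0],[0,0,0],[0,0,0],[0,0,0],[0,0,0],[0,0,0]]' --offset '[[0,0,0.015],[0,0,0.03],[0,0,0.04],[0,0,0.04],[0,0,0.03],[0,0,0.015],[0,0,0.0105],[0,0,0],[0,0,0]]' --jaw '[100,80,60,50,40,40,40,40,40]'

```text
t: 2.8
eef_pos: [0.5012, 0.1083, 0.0548]
orientation: [0.171, 0.985, 0.0, 0.0]
force: [0.1, -0.4, -0.9]
width: 0.407
```

Run:
```python
from h import *
im,d=r.capture("scene");cv2.imwrite("pics/s1.png",cv2.resize(im[170:330,250:450],None,fx=4,fy=3.7,interpolation=cv2.INTER_CUBIC))
s=r.observe();print(s['eef_pos'],s['width'],s['force'])
```

```text
[0.50152686 0.10817168 0.05511324] 0.40406358775275225 [ 0.59461566 -0.74578591  1.26475012]
```

View pics/s1.png

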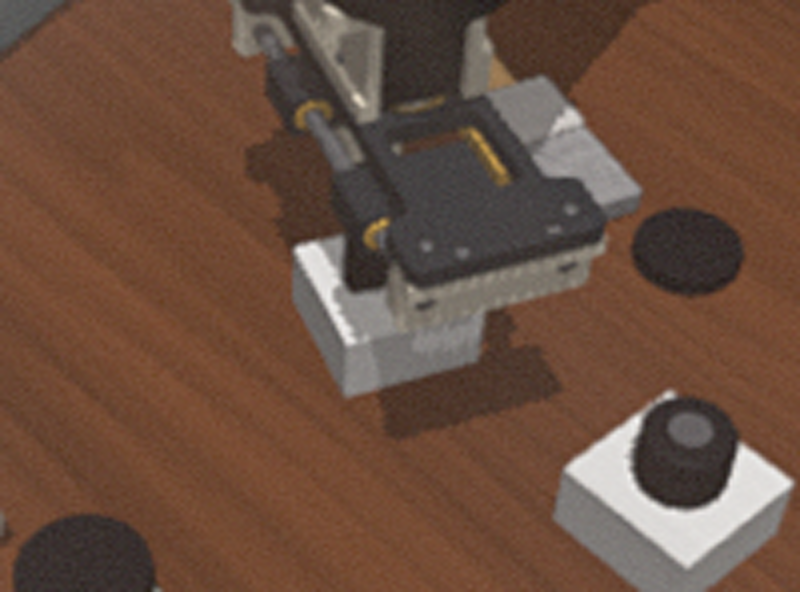

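```bash
cat >> h.py <<'E'
def proj(n,p):
    c=r.calibration(n);K=np.array(c["intrinsics"]);P=np.array(c["pose"])
    q=P[:3,:3].T@(np.asarray(p)-P[:3,3]);q=K@q;return q[:2]/q[2]
E
python3 - <<'E'
from h import *
s=r.observe();print(s['eef_pos'],s['orientation'])
a=np.radians(160);X=np.array([np.cos(a),np.sin(a),0]);Y=np.array([X[1],-X[0],0])
T=np.array([.5015,.107,.055])
out=[]
for n,b in(("scene",(260,140)),("top",(220,150))):
    im,d=r.capture(n);np.savez(n+"1.npz",im=im,d=d)
    F=4;c=cv2.resize(im[b[1]:b[1]+140,b[0]:b[0]+190],None,fx=F,fy=F,interpolation=cv2.INTER_CUBIC)
    def L(p,q,col):
        A,B=[(tuple(np.int32((proj(n,x)-b+.5)*F))) for x in(p,q)];cv2.line(c,A,B,col,1)
    L(T-X*.0095-.008*np.array([0,0,1]),T+X*.0095-.008*np.array([0,0,1]),(0,255,0))
    L(T-Y*.02,T+Y*.02,(0,0,255)); L(T,T+[0,0,.1],(255,0,0))
    cv2.imwrite(f"pics/{n}1.png",c)
E
```

```text
[0.50152686 0.10817168 0.05511324] [1.71274937e-01 9.85223003e-01 4.83529663e-04 5.43917790e-04]
```

View pics/scene1.png

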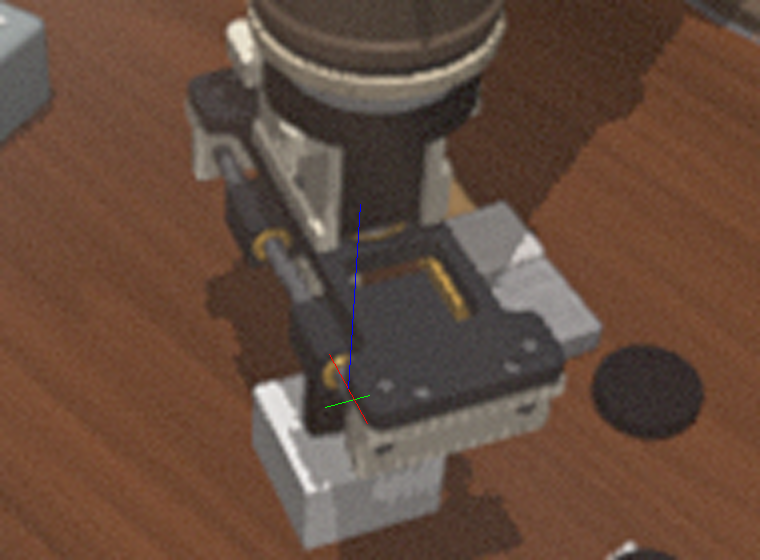

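View pics/top1.png

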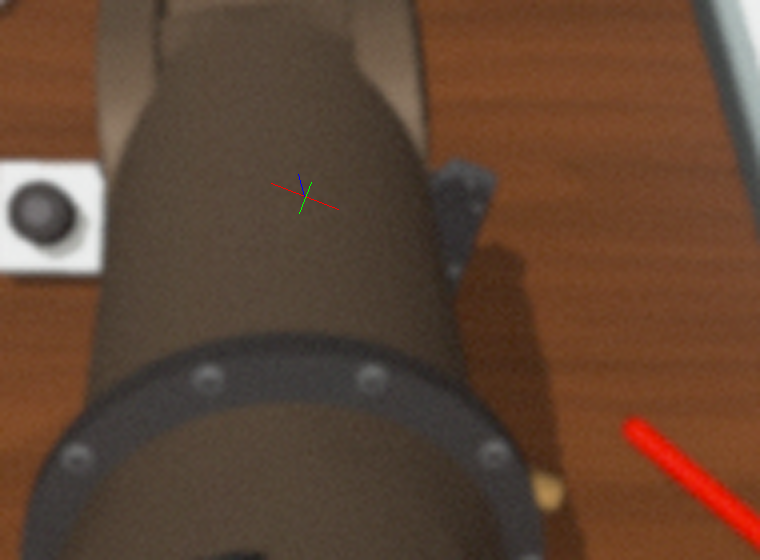

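arm_command --twist '[[0,0,0],[0,0,0],[0,0,0],[0,0,0],[0,0,0],[0,0,0],[0,0,0],[0,0,0]]' --offset '[[0,0,0],[0,0,0],[0,0,0],[0,0,0],[0,0,0],[0,0,0],[0,0,0],[0,0,0]]' --jaw '[30,20,10,0,0,0,0,0]'

```text
t: 3.75
eef_pos: [0.5011, 0.1074, 0.0544]
orientation: [0.172, 0.985, 0.0, 0.0]
force: [-0.4, -1.2, 4.5]
width: 0.129
```

arm_command --twist '[[0,0,0],[0,0,0],[0,0,0],[0,0,0],[0,0,0],[0,0,0],[0,0,0],[0,0,0]]' --offset '[[0,0,-0.01],[0,0,-0.015],[0,0,-0.02],[0,0,-0.025],[0,0,-0.03],[0,0,-0.03],[0,0,-0.015],[0,0,0]]' --jaw '[0,0,0,0,0,0,0,0]'

```text
t: 4.55
eef_pos: [0.5023, 0.1078, 0.2018]
orientation: [0.172, 0.985, 0.001, 0.002]
force: [1.3, -0.5, -0.7]
width: 0.127
```

Run:
```python
from h import *
im,d=r.capture("scene");cv2.imwrite("pics/s2.png",cv2.resize(im[130:290,250:450],None,fx=4,fy=3.7,interpolation=cv2.INTER_CUBIC))
s=r.observe();print(s['eef_pos'],s['width'],s['force'],s['qpos'])
```

```text
[0.50146725 0.10760994 0.20021448] 0.13126280820371827 [-0.2503907  -0.93149221 -1.18271172] [-0.54235528  0.28693526  0.28624698  1.90890264 -0.09833505  0.95696708
  1.01538796]
```

View pics/s2.png

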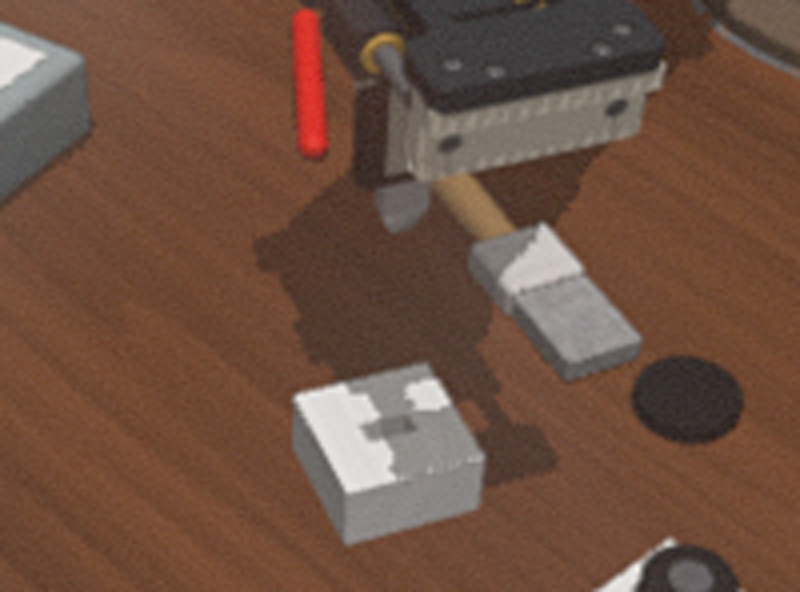

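Run:
```python
from h import *
# slot in dock, crop px -> full
for cu,cv in((388,427),(362,433),(413,421)):
    print(ray("scene",250+cu/4,130+cv/3.7,.036))
for cu,cv in((295,400),(345,490),(483,458),(430,365)):
    print(ray("scene",250+cu/4,130+cv/3.7,.036))
# blade left/right edges in crop, at TCP plane
for z,pp in((.145,[(376,187),(430,180)]),(.127,[(392,233),(418,222)])):
  for cu,cv in pp: print(z,ray("scene",250+cu/4,130+cv/3.7,z))
```

```text
[0.50193123 0.10959121 0.036     ]
[0.51242429 0.10538208 0.036     ]
[0.49168138 0.11356636 0.036     ]
[0.52077449 0.07306472 0.036     ]
[0.53896381 0.12495833 0.036     ]
[0.48459163 0.14722169 0.036     ]
[0.46298889 0.09330268 0.036     ]
0.145 [0.48462244 0.07679754 0.145     ]
0.145 [0.46563213 0.08681095 0.145     ]
0.127 [0.48509466 0.08758672 0.127     ]
0.127 [0.47267912 0.08901406 0.127     ]
```

Run:
```python
from h import *
a=np.radians(160.2);X=np.array([np.cos(a),np.sin(a),0]);Y=np.array([X[1],-X[0],0])
T=np.array([.5015,.1076,0])
for z,pp in((.181,[(376,187),(430,180)]),(.155,[(392,233),(418,222)])):
  for cu,cv in pp:
    p=ray("scene",250+cu/4,130+cv/3.7,z); print(z,p,(p-T)@X,(p-T)@Y)
```

```text
0.181 [0.51341904 0.10651313 0.181     ] -0.01158255984111105 0.0030148157259193586
0.181 [0.49585377 0.11577514 0.181     ] 0.008081660804813342 0.005779235897532833
0.155 [0.50665549 0.1092561  0.155     ] -0.00428971571491424 0.0033045528784932197
0.155 [0.49493837 0.11060315 0.155     ] 0.0071909932675069425 0.0006029330829419712
```

arm_command --twist '[[0,0,0],[0,0,0],[0,0,0],[0,0,0],[0,0,0],[0,0,0],[0,0,0],[0,0,0],[0,0,0],[0,0,0],[0,0,0],[0,0,0],[0,0,0],[0,0,-5.6],[0,0,-6.5],[0,0,-6.5],[0,0,-6.5],[0,0,-6.5],[0,0,0]]' --offset '[[-0.006,-0.0124,0],[-0.012,-0.0248,0],[-0.012,-0.0248,0],[-0.012,-0.0248,0],[-0.012,-0.0248,0],[-0.012,-0.0248,0],[-0.012,-0.0248,0],[-0.012,-0.0248,0],[-0.012,-0.0248,0],[-0.012,-0.0248,0],[-0.012,-0.0248,0],[-0.012,-0.0248,0],[-0.0054,-0.0129,0],[0,0,0],[0,0,0],[0,0,0],[0,0,0],[0,0,0],[0,0,0]]' --jaw '[0,0,0,0,0,0,0,0,0,0,0,0,0,0,0,0,0,0,0]'

```text
t: 6.5
eef_pos: [0.5344, -0.2215, 0.1984]
orientation: [-0.104, 0.995, 0.0, -0.001]
force: [-0.2, 0.0, -0.7]
width: 0.128
```

Run:
```python
from h import *
im,d=r.capture("scene");cv2.imwrite("pics/s3.png",cv2.resize(im[50:210,120:320],None,fx=4,fy=3.7,interpolation=cv2.INTER_CUBIC))
s=r.observe();print(s['eef_pos'],s['width'],s['force'],s['qpos'],s['orientation'])
q=s['orientation'];print(2*np.degrees(np.arctan2(q[1],q[0])))
```

```text
[ 0.53454863 -0.22148068  0.19847633] 0.12999872601164156 [-0.38216495 -0.2339565  -0.50307435] [ 0.10680306  0.39567574  0.26626475  1.75162847 -0.12017713  1.01171072
  2.19253938] [-1.01956866e-01  9.94788510e-01  4.39495429e-04 -6.50957767e-04]
191.70373702426028
```

View pics/s3.png

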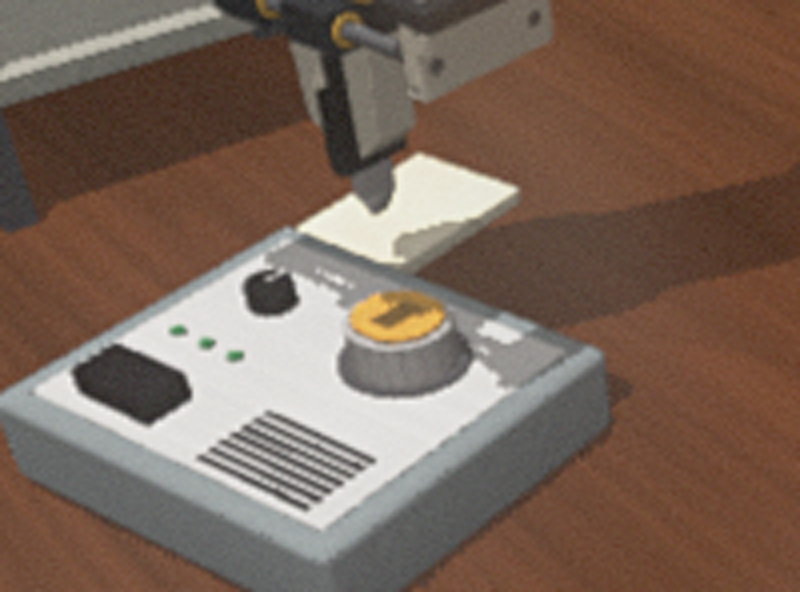

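arm_command --twist '[[0,0,0],[0,0,0],[0,0,0],[0,0,0],[0,0,0]]' --offset '[[0,0,0.015],[0,0,0.02],[0,0,0.014],[0,0,0.005],[0,0,0]]' --jaw '[0,0,0,0,0]'

```text
t: 7.05
eef_pos: [0.5347, -0.2214, 0.1445]
orientation: [-0.102, 0.995, 0.0, -0.001]
force: [-0.4, -0.2, 0.2]
width: 0.129
```

Run:
```python
from h import *
im,d=r.capture("scene");cv2.imwrite("pics/s4.png",cv2.resize(im[80:170,170:270],None,fx=7,fy=6.6,interpolation=cv2.INTER_CUBIC))
s=r.observe();print(s['eef_pos'],s['width'],s['force'])
```

```text
[ 0.53519001 -0.22156556  0.1452266 ] 0.13072762072177846 [ 0.44894569  0.85495217 -0.40247579]
```

View pics/s4.png

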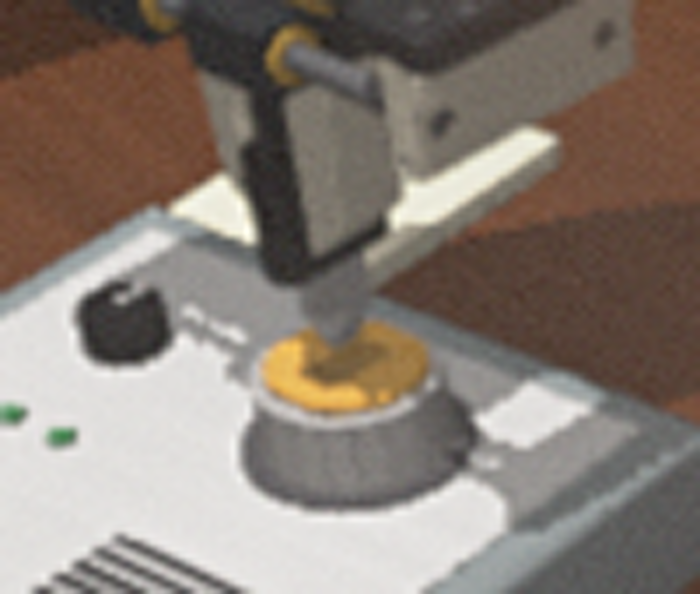

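arm_command --twist '[[0,0,0],[0,0,0],[0,0,0],[0,0,0],[0,0,0]]' --offset '[[0,0,0.005],[0,0,0.005],[0,0,0.005],[0,0,0.003],[0,0,0]]' --jaw '[0,0,0,0,0]'

```text
t: 7.6
eef_pos: [0.5349, -0.2215, 0.1267]
orientation: [-0.103, 0.995, 0.0, -0.0]
force: [-0.4, -0.1, -1.0]
width: 0.126
```

arm_command --twist '[[0,0,0],[0,0,0],[0,0,0],[0,0,0],[0,0,0],[0,0,0]]' --offset '[[0,0,0.004],[0,0,0.004],[0,0,0.004],[0,0,0.003],[0,0,0.002],[0,0,0]]' --jaw '[0,0,0,0,0,0]'

```text
t: 8.2
eef_pos: [0.5351, -0.2215, 0.1099]
orientation: [-0.103, 0.995, 0.0, -0.0]
force: [-0.0, -0.1, -0.3]
width: 0.127
```

arm_command --twist '[[0,0,0],[0,0,0],[0,0,0],[0,0,0]]' --offset '[[0,0,0.001],[0,0,0.001],[0,0,0.001],[0,0,0]]' --jaw '[0,0,0,0]'

```text
t: 8.6
eef_pos: [0.5354, -0.2217, 0.1083]
orientation: [-0.103, 0.995, -0.0, 0.0]
force: [-3.1, 0.4, 10.2]
width: 0.13
```

arm_command --twist '[[0,0,3],[0,0,5],[0,0,5],[0,0,5],[0,0,5],[0,0,5],[0,0,5],[0,0,5],[0,0,5],[0,0,5],[0,0,3],[0,0,0]]' --offset '[[0,0,-0.0005],[0,0,0],[0,0,0],[0,0,0],[0,0,0],[0,0,0],[0,0,0],[0,0,0],[0,0,0],[0,0,0],[0,0,0],[0,0,0]]' --jaw '[0,0,0,0,0,0,0,0,0,0,0,0]'

```text
t: 9.8
eef_pos: [0.5359, -0.2221, 0.1084]
orientation: [0.335, 0.942, -0.0, 0.001]
force: [-0.2, -2.3, 5.3]
width: 0.129
```

```bash
cat > st.py <<'E'
from h import *
s=r.observe();q=s['orientation'];print(s['t'],s['eef_pos'],'f',s['force'],'m',s['wrist_torque'],'w',s['width'],'a',2*np.degrees(np.arctan2(q[1],q[0])),'q',s['qpos'])
E
python3 st.py
```

```text
9.8 [ 0.53589437 -0.2220556   0.10835894] f [-0.17658528 -2.27491755  5.27789077] m [-0.29252303 -0.02968824 -0.01300491] w 0.129068094952635 a 140.79476550849395 q [-0.03833588  0.52673642  0.48355591  1.85782976 -0.32106609  0.83271143
  1.49408507]
```

arm_command --twist '[[0,0,3],[0,0,4],[0,0,4],[0,0,4],[0,0,3],[0,0,0]]' --offset '[[0,0,0],[0,0,0],[0,0,0],[0,0,0],[0,0,0],[0,0,0]]' --jaw '[0,0,0,0,0,0]'

```text
t: 10.4
eef_pos: [0.5357, -0.2223, 0.1084]
orientation: [0.478, 0.878, -0.0, 0.001]
force: [0.6, -1.8, 5.8]
width: 0.13
```

```bash
python3 st.py
```

```text
10.4 [ 0.53573702 -0.22232952  0.10836625] f [ 0.58016426 -1.83684167  5.82952213] m [-0.38000996  0.13140908 -0.00719313] w 0.12980443260220928 a 122.8251977376771 q [-0.09552491  0.54290181  0.57097224  1.8625922  -0.3820312   0.84479653
  1.24039246]
```

arm_command --twist '[[0,0,2],[0,0,2],[0,0,2],[0,0,2],[0,0,0]]' --offset '[[0,0,0],[0,0,0],[0,0,0],[0,0,0],[0,0,0]]' --jaw '[0,0,0,0,0]'

```text
t: 10.9
eef_pos: [0.5356, -0.2224, 0.1083]
orientation: [0.539, 0.842, -0.0, 0.001]
force: [-1.2, -2.3, 7.1]
width: 0.129
```

```bash
python3 st.py
```

```text
10.9 [ 0.53564667 -0.2224008   0.10834704] f [-1.19935949 -2.30539767  7.06625822] m [-0.53034298  0.23821314  0.03268459] w 0.12936026146434437 a 114.78265177465693 q [-0.12054224  0.55140908  0.61010353  1.86467213 -0.40988149  0.85143712
  1.12741492]
```

arm_command --twist '[[0,0,2],[0,0,2],[0,0,2],[0,0,0]]' --offset '[[0,0,0],[0,0,0],[0,0,0],[0,0,0]]' --jaw '[0,0,0,0]'

```text
t: 11.3
eef_pos: [0.5356, -0.2225, 0.1083]
orientation: [0.582, 0.813, -0.0, 0.001]
force: [-0.9, -2.3, 5.7]
width: 0.131
```

```bash
python3 st.py
```

```text
11.3 [ 0.53555039 -0.2224901   0.10834503] f [-0.86590819 -2.29073915  5.74969011] m [-0.60240254  0.26918702 -0.01725877] w 0.13102848086046204 a 108.7747069747313 q [-0.13910249  0.5583238   0.63957567  1.86621825 -0.43089751  0.8569406
  1.04330318]
```

arm_command --twist '[[0,0,2],[0,0,2],[0,0,1],[0,0,0]]' --offset '[[0,0,0],[0,0,0],[0,0,0],[0,0,0]]' --jaw '[0,0,0,0]'

```text
t: 11.7
eef_pos: [0.5354, -0.2223, 0.1083]
orientation: [0.617, 0.787, -0.0, 0.001]
force: [-2.0, -1.9, 7.7]
width: 0.131
```

```bash
python3 st.py;  python3 - <<'E'
from h import *
print(r.observe()['tau'])
im,d=r.capture("scene");cv2.imwrite("pics/s5.png",cv2.resize(im[80:170,170:270],None,fx=7,fy=6.6,interpolation=cv2.INTER_CUBIC))
im,d=r.capture("top");cv2.imwrite("pics/t5.png",im)
E
```

```text
11.7 [ 0.53542244 -0.22230874  0.10832434] f [-1.96625323 -1.93618031  7.67971286] m [-0.54756601  0.39343951  0.34091181] w 0.1306061349228699 a 103.85882073861748 q [-0.15442965  0.56436796  0.66370038  1.86748259 -0.44818896  0.86214692
  0.97427942]
[ -1.02134865 -57.36989737   9.72057223 -22.17664719  -1.00745972
   0.06786794  -0.64200785]
```

View pics/s5.png

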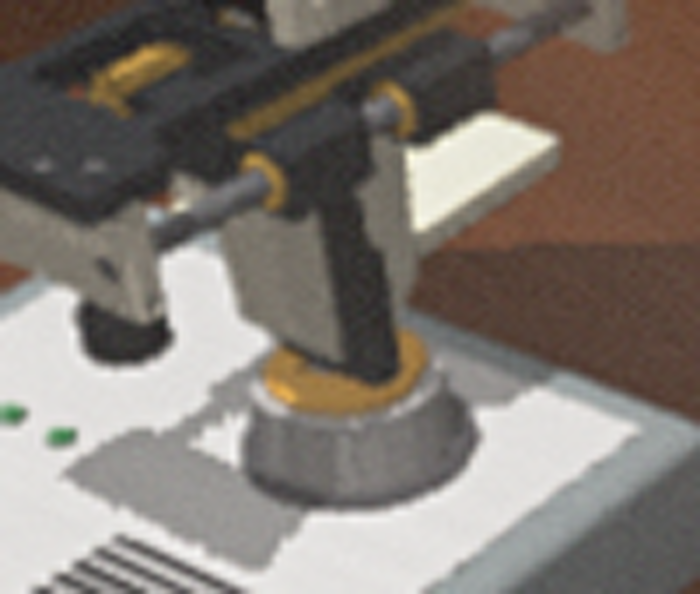

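arm_command --twist '[[0,0,1.5],[0,0,1.5],[0,0,0],[0,0,0]]' --offset '[[0,0,0],[0,0,0],[0,0,0],[0,0,0]]' --jaw '[0,0,0,0]'

```text
t: 12.2
eef_pos: [0.5354, -0.2222, 0.1083]
orientation: [0.637, 0.771, -0.0, 0.0]
force: [-2.3, -1.9, 8.4]
width: 0.125
```

```bash
python3 st.py
```

```text
12.2 [ 0.53537176 -0.22222793  0.10832964] f [-2.2509102  -1.87831977  8.42063147] m [-0.45576141  0.54746445  0.64376097] w 0.12513955313393405 a 100.92415992669196 q [-0.16347713  0.56809061  0.67810048  1.86824073 -0.45857493  0.86530402
  0.93315709]
```

arm_command --twist '[[0,0,-2],[0,0,-2],[0,0,-2],[0,0,0],[0,0,0],[0,0,0],[0,0,0],[0,0,0],[0,0,0],[0,0,0]]' --offset '[[0,0,0],[0,0,-0.0003],[0,0,-0.0003],[0,0,0],[0,0,0],[0,0,0],[0,0,0],[0,0,0],[0,0,0],[0,0,0]]' --jaw '[0,0,0,0,14,18,25,35,45,45]'

```text
t: 13.2
eef_pos: [0.5353, -0.2214, 0.1083]
orientation: [0.596, 0.803, 0.0, -0.0]
force: [-0.9, 0.4, -0.2]
width: 0.432
```

```bash
python3 st.py
```

```text
13.2 [ 0.535255   -0.22143545  0.10828845] f [-0.89438922  0.38539112 -0.15979671] m [-0.11900053 -0.00406022  0.00373195] w 0.4322410944205517 a 106.84636885784032 q [-0.14596718  0.56049672  0.64871027  1.86699449 -0.43772314  0.86019579
  1.01522932]
```

Next I rise straight up and clear of the lock, then check it with the cameras.

arm_command --twist '[[0,0,0],[0,0,0],[0,0,0],[0,0,0],[0,0,0],[0,0,0],[0,0,0],[0,0,0],[0,0,0],[0,0,0],[0,0,0],[0,0,0]]' --offset '[[0,0,-0.01],[0,0,-0.02],[0,0,-0.03],[0,0,-0.03],[0,0,-0.03],[0,0,-0.03],[0.03,0,0],[0.03,0,0],[0.03,0,0],[0.03,0,0],[0.03,0,0],[0.02,0,0]]' --jaw '[50,60,60,60,60,60,60,60,60,60,60,60]'

```text
t: 14.4
eef_pos: [0.4853, -0.057, 0.2589]
orientation: [0.595, 0.803, 0.0, -0.0]
force: [-0.1, 0.3, -0.5]
width: 0.604
```

```bash
python3 st.py;  python3 - <<'E'
from h import *
A=[]
for n,b in(("scene",(170,90)),("top",(400,140))):
    im,d=r.capture(n);A.append(cv2.resize(im[b[1]:b[1]+80,b[0]:b[0]+100],None,fx=4,fy=4,interpolation=cv2.INTER_CUBIC));cv2.imwrite(f"pics/{n}6.png",im);np.savez(n+"6.npz",im=im,d=d)
    p=pts(n,d);m=np.zeros((400,640),bool);m[b[1]:b[1]+80,b[0]:b[0]+100]=1;hs=cv2.cvtColor(im,cv2.COLOR_BGR2HSV)
    for lo,hi in((.1,.15),(.125,.15)):
        k=m&(p[...,2]>lo)&(p[...,2]<hi)&(np.hypot(p[...,0]-.535,p[...,1]+.221)<.03);q=p[k]
        if len(q)<10: continue
        D=q[:,:2]-q[:,:2].mean(0);l,V=np.linalg.eigh(D.T@D/len(D));print(n,len(q),q.mean(0),'top z',np.percentile(q[:,2],[80,98]),np.degrees(np.arctan2(V[1,1],V[0,1]))%180)
cv2.imwrite("pics/c6.png",np.hstack(A))
E
```

```text
14.4 [ 0.48533042 -0.05701258  0.25890705] f [-0.08110163  0.3296451  -0.48472955] m [-0.03068249  0.0560084  -0.04073397] w 0.6035812051862852 a 106.91222636800654 q [-0.60855865  0.21095862  0.75044297  1.90322459 -0.16306382  1.08838814
  0.50204517]
scene 318 [ 0.53786942 -0.21678037  0.11953729] top z [0.13124987 0.13321674] 113.38472033188445
scene 121 [ 0.53690741 -0.21831467  0.1304165 ] top z [0.13239768 0.13370442] 110.39882767185189
```

View pics/c6.png

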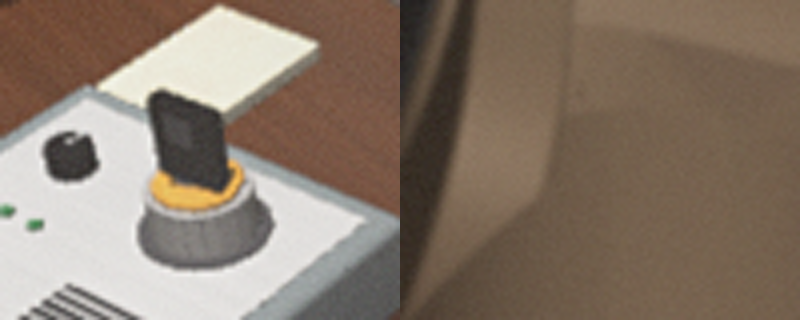

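View pics/scene6.png

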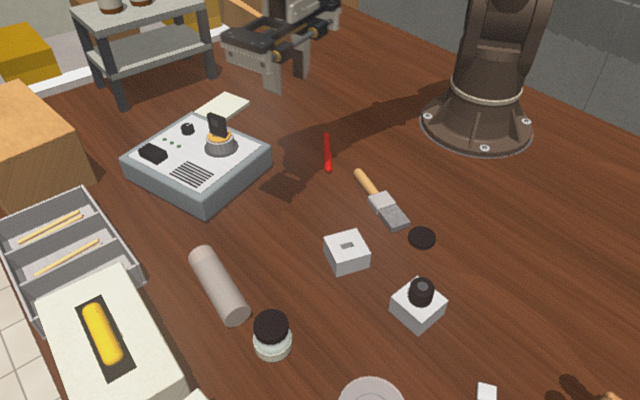

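Run:
```python
from h import *
print(r.finish_job())
```

```text
the job is handed in; nothing more can be done
None
```

The flat-bladed key is now standing in the brass lock, turned clockwise to its stop, and I've handed the job in. It took about 14.5 s on the robot's clock.

- **Lifting:** I pinched the key by its bow and raised it straight up. The scene picture showed its dock empty afterwards.
- **Inserting:** I lowered it into the slot until it seated, with about 10 N on the wrist. Afterwards the top of the bow measured 0.132–0.134 m against the 0.134 m expected when fully in.
- **Turning:** The turning moment stayed near zero until about 83–88° of turn. It then rose to 0.34 N m and to 0.64 N m three degrees later, which I took as the hard stop. That is slightly past the 72–86° expected, and the extra fits the give in the grip.
- **Letting go:** I backed off 6°, which the key's play in the slot should absorb without moving the drum, then opened the jaws and moved clear.

The last scene picture shows the key upright in the lock, the pin key still in its own dock, and the gripper touching nothing.

**Not checked directly:** the arm blocked the top camera on that last look, so I did not measure the drum's final angle. That the lamp is on rests on the moment rise. The two cameras also disagreed by about 2–4 mm in position and 2° on the slot's direction. I used values between the two, and the key went in without resistance.

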